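Find a weighted batten's balance point over a fulcrum and set its hanger there

TASK

The wooden hanging batten is weighted inside, so its balance point is not at its middle: slide it along the channel of the stand by its tail end, gently and in small nudges, letting go after each, until it only just tips over the fulcrum rod by itself and its nose comes down very lightly on the catch rod. Leave the batten lying tipped just there and slide the steel hanger along it until the hanger's middle stands straight above the fulcrum rod, marking the balance point. Touch it slowly, never push or knock it hard, and leave the mug, stapler and tape roll where they are.

Things in the scene. Friction and masses are not known exactly. Their poses are not given: they have to be found in the camera images.
- stand: fixed wooden stand, 345 x 70 mm base. Origin on the cabinet top under the fulcrum rod; +x (level) is the way to push the batten, +y across. Level channel deck 50 mm above the cabinet top, from x = -215 to -4 mm; two fences along it rise 6 mm above the deck, 31.6 mm apart inside, 43.6 outside (about 2 mm play a side for the batten)
- fulcrum (a point): middle of the top of the steel fulcrum rod (8 mm diameter, lying across, along the stand's y) at the end of the deck, flush with the deck; axes as the stand's
- catch_rod: steel rod (8 mm diameter, lying across) fixed to the stand 100 mm beyond the fulcrum, its top 10 mm lower than the fulcrum's; origin at the middle of its top. The tipped batten comes to rest on it, sloping 0.1 rad (nose down); its load there is 0.6 N when the balance point is about 10 mm past the fulcrum. Near perfect balance it may hover half tipped
- batten: loose wooden batten with dark end caps, 300 x 28 x 22 mm (x, y, z), 0.61 kg, in the channel, nose (+x) along the stand's +x; origin at the centre of its underside. Hidden weight: balance point within 22 mm of the origin, to nose or tail side. Slides at 2 to 5 N. While its tail face is pushed, friction holds the tail down and it tips late: it shows only when let go
- batten_tail (a point): centre of the batten's tail end face (28 x 22 mm), at batten x = -150 mm, 11 mm above its underside. Met faster than about 40 mm/s it takes a hard knock; under 25 mm/s it is gentle
- hanger_mid (a point): middle of the steel sliding hanger, on the batten's top face. A saddle 26 mm long, 33 wide over the batten, with an upright tab in its middle 8 mm thick (along the batten), 26 wide, rising 28 mm above the batten's top face. Captive: slides only along the batten, against about 0.5 N friction, stays where left; starts 100 to 120 mm behind the batten's middle (tail side)
- mug: bystander: speckled mug, 102 mm tall; origin under its centre
- stapler: bystander: pale green stapler, 128 x 36 x 42 mm; origin under its centre
- tape: bystander: roll of paper tape lying flat, 65 mm across, 19 mm high; origin under its centre

How it is judged:
By the outcome, as a careful person would: the job done as asked, in the order asked, and still so for the second after the job is handed in, with the robot touching nothing.
It also fails if it takes over 72 s, if anything falls off the work surface, if the arm or the gripper's body presses on something with over 40 N, if the wrist force passes 120 N, or if a joint passes its speed limit or range.

ROBOT

A 6-joint arm with a two-finger parallel gripper is mounted at the origin on a cart in front of the work surface, level with it; the furniture and walls round the work are solid. World frame = base frame: x ahead of the robot, y to its left, z up, the work surface at z = 0. Lengths are in m, angles in rad, forces in N, time in s.
With the tool pointing down it reaches from about 0.275 to 0.975 m from the base axis. Payload 8.4 kg.
Tool frame: the origin (TCP) lies at the very end of the fingers, on their centre line; the grasp point (between the pads) lies 19 mm behind it (manip.grip_point_offset is the distance from the TCP to the grasp point, in m); z points along the fingers, y is the line along which they close (so a half turn about z gives the same grasp; the last joint's range is limited). The gripper opens to 92 mm and grips with 3 to 60 N. Pads are 20 mm wide; open, the fingers measure 128 mm over their backs; the gripper's body (75 mm by 189 mm) begins 69 mm behind the grasp point.
Start: joints at [-1.145, 0.353, 1.633, -0, 1.155, -0.002], TCP at [0.259, -0.569, 0.215] pointing down, gripper open.
Joint ranges: [-2.63, 2.63], [-0.92, 2.1], [0.06, 2.66], [-1.3, 4.44], [0, 2.69], [-3.02, 3.02]. Speed limits (rad/s): [2.22, 2.22, 2.79, 3.14, 3.14, 3.14].

INTERFACE

Orientations are given as a 3x3 rotation matrix whose columns are the frame's x, y, z axes.
In Python, from workcell import manip, cams, spotter gives the robot as it stands. The module is installed in compiled form; this text tells all that it offers.
- The arm moves only by the shell command python3 -m crank 'ROWS' [OPENING] [FORCE]. ROWS is JSON, a list of rows, each a list of 2 entries, a list of its own where there are three numbers: the shift along the tool's x, y, z in m, then the turn about the tool's z in degrees. In form: [[[x, y, z], twist], ...]. A call has 1 to 20 rows; each row is the pose to reach, as a shift and turn from the pose commanded when the call began, along the tool's axes at that moment; what a row does not reach only later rows make up. A row lasts 1/10 s, in which the tool goes at most 50 mm and 8.59 degrees, less where a joint would pass 70% of its speed; a pose out of reach is approached as far as the arm can. A call with a gripper value outside its range is refused whole. OPENING is the opening in per cent of the stroke, from 0 (shut) to 100 (fully open), set as the call begins (- or left out, the last holds). The fingers move at their own pace and stop on an object; FORCE is the grip in N (left out, the last holds). Time passes only in rows, so rows that repeat a pose let the fingers close. It gives the time, the measured TCP pose, the force, the opening and the grip force at its end, in the units of the state.
- manip.sense(): the state, without advancing time (a new reading comes with each control period).
- cams.get_image(name): name is "scene" or "top"; returns a dict with "pixels" (420x560x3 uint8, blue, green, red), "fovy" (degrees; the focal length in pixels is half the picture's height over the tangent of half this angle, whatever the lens; pixels are square), "cx", "cy" (the principal point, pixels), "extrinsics" (4x4, takes a point from camera to world coordinates). Camera axes: x right, y down, z forward; pixel columns grow to the right and rows downward; lengths in m; the calibration is good to about 2 mm. A picture is of the moment at which its call begins. There is no depth.
- manip.close_job(): hands the job in; it is judged then, once.
Trained networks look in a picture, given as the dict that the camera call returned (one of the last four; its "shot" number tells which), for a name from the list of things; names that differ only in an ending like _2 or _b are one class to them, and where a whole thing is asked for, a point or a joint stands for the part that bears it (a point fixed in the world has none). Each returns a list of dicts, best first, with "score" (0 to 1); they miss things now and then, are a little off and sometimes report something else, mostly with a low value. They report only what shows in the picture. A call takes as long as a camera call.
- spotter.silhouettes(picture, query): "mask" (420x560 bool, what is visible of it) and "xy" ([column, row] in pixels, amid what is visible of it).
The state is a dict: "time_s": time; "joint_positions": joint angles; "qvel": joint speeds; "joint_efforts": joint torques, N m; "eef_pos": TCP position; "orientation": TCP orientation; "contact_force": force on the tool from outside, world axes, zero at the start; "wrist_torque": the same for the moment, N m; "finger_gap": finger opening in m; "finger_force": force on a finger pad.
Only numpy, scipy, OpenCV 4.12 (cv2) and the standard library are available. Lean on these libraries where they do the work, as an engineer would, in place of code of your own. Each camera call takes 0.05 s, during which the arm holds its last target. There are 200 camera calls.

## Working session

There is one attempt and no reset: what is moved stays moved. The work goes in short steps, Python scripts to look and compute and a shell command to move; the robot and the scene stay as the last step left them, time stands still between calls to the robot, and variables do not carry over. Pictures are saved under pics/ and viewed, at most 10 in all, crops included, and the job is handed in when it is done.

```bash
mkdir -p pics; cat > h.py <<'E'
import numpy as np, cv2
from workcell import manip, cams, spotter
def ray(p,uv):
    f=p["pixels"].shape[0]/2/np.tan(np.radians(p["fovy"])/2)
    d=np.array([(uv[0]-p["cx"])/f,(uv[1]-p["cy"])/f,1.0]); T=np.array(p["extrinsics"])
    return T[:3,3],T[:3,:3]@d
def at_z(p,uv,z):
    o,d=ray(p,uv); return o+d*(z-o[2])/d[2]
def proj(p,X):
    f=p["pixels"].shape[0]/2/np.tan(np.radians(p["fovy"])/2)
    T=np.array(p["extrinsics"]); c=T[:3,:3].T@(np.array(X)-T[:3,3]); return np.array([p["cx"]+f*c[0]/c[2],p["cy"]+f*c[1]/c[2]])
E
python3 - <<'E'
from h import *
s=manip.sense(); print(s["eef_pos"],s["orientation"],s["time_s"],manip.grip_point_offset)
ims=[]
for n in("scene","top"):
    p=cams.get_image(n); cv2.imwrite(f"pics/{n}1.png",p["pixels"])
    print(n,p["fovy"],p["cx"],p["cy"],np.round(p["extrinsics"],3).tolist())
    for q in("stand","batten","hanger_mid","catch_rod","batten_tail","mug","stapler","tape"):
        for r in spotter.silhouettes(p,q)[:2]:
            m=r["mask"]; ys,xs=np.nonzero(m); print(q,round(r["score"],2),np.round(r["xy"]),len(xs),xs.min(),xs.max(),ys.min(),ys.max(), cv2.minAreaRect(np.c_[xs,ys].astype(np.float32)))
E
```

```text
[ 0.25908828 -0.56823306  0.21386673] [[ 9.09866507e-01  4.14900698e-01 -5.92063709e-04]
 [ 4.14901120e-01 -9.09865666e-01  1.23761446e-03]
 [-2.52113371e-05 -1.37171184e-03 -9.99999059e-01]] 0.0 0.0187
scene 52.00144470927668 277.2887660622653 203.58579737272842 [[-0.797, -0.414, 0.439, 0.075], [-0.603, 0.567, -0.56, 0.584], [-0.017, -0.712, -0.702, 0.79], [0.0, 0.0, 0.0, 1.0]]
stand 0.76 [271. 229.] 2546 214 328 178 268 ((271.4384460449219, 217.4923095703125), (34.29296875, 133.04971313476562), 52.12501525878906)
batten 0.56 [279. 206.] 1618 233 325 166 237 ((278.7964782714844, 200.747314453125), (18.73335838317871, 110.53978729248047), 51.14662170410156)
hanger_mid 0.47 [308. 172.] 146 303 317 166 181 ((310.6854248046875, 173.30337524414062), (15.687969207763672, 11.659976959228516), 32.00538635253906)
batten_tail 0.9 [276. 202.] 1545 233 326 165 238 ((278.2484130859375, 199.355712890625), (18.253692626953125, 111.55297088623047), 52.72182846069336)
mug 0.78 [174. 240.] 1752 153 194 217 270 ((173.47244262695312, 243.66897583007812), (53.73042678833008, 39.86183166503906), 85.23635
[... 881 characters left out ...]
92.4552917480469, 204.64488220214844), (133.2418975830078, 15.309178352355957), 1.1934895515441895)
hanger_mid 0.6 [338. 206.] 188 332 343 197 213 ((337.5, 205.0), (16.0, 11.0), 90.0)
catch_rod 0.49 [218. 204.] 59 216 220 195 213 ((217.99996948242188, 203.99996948242188), (3.2212531566619873, 18.100374221801758), 4.398705005645752)
batten_tail 0.75 [295. 203.] 1952 226 359 196 214 ((292.50958251953125, 204.12049865722656), (133.28640747070312, 16.640235900878906), 1.450216293334961)
stapler 0.64 [229. 274.] 862 223 240 246 300 ((231.5, 273.0), (54.0, 17.0), 90.0)
tape 0.73 [309. 273.] 570 292 320 257 287 ((306.0000305175781, 272.0000305175781), (28.284271240234375, 28.284271240234375), 45.0)
```

View pics/scene1.png

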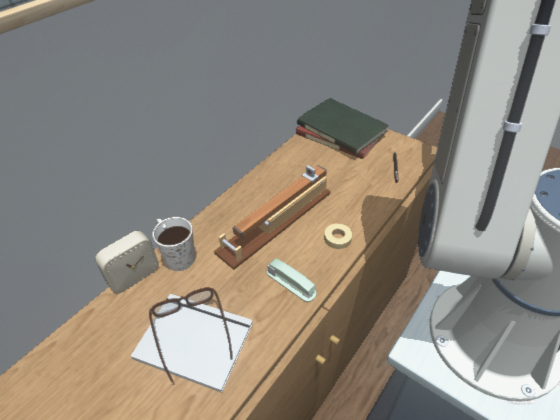

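View pics/top1.png

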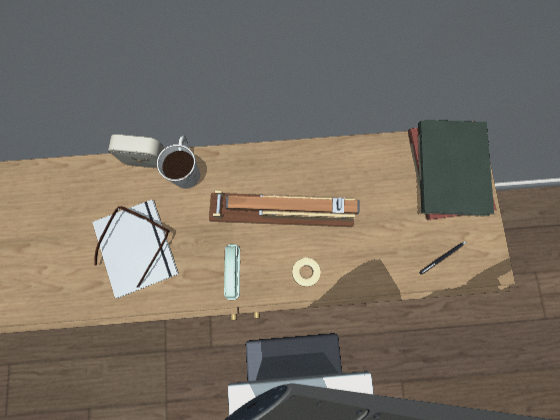

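```bash
python3 - <<'E'
from h import *
p=cams.get_image("top"); c=p["pixels"][180:240,200:365]
cv2.imwrite("pics/c1.png",cv2.resize(c,None,fx=4.8,fy=4.8,interpolation=cv2.INTER_CUBIC))
p2=cams.get_image("scene");c=p2["pixels"][150:275,205:345]
cv2.imwrite("pics/c2.png",cv2.resize(c,None,fx=4.8,fy=4.8,interpolation=cv2.INTER_CUBIC))
E
```

```text
(no output)
```

View pics/c1.png

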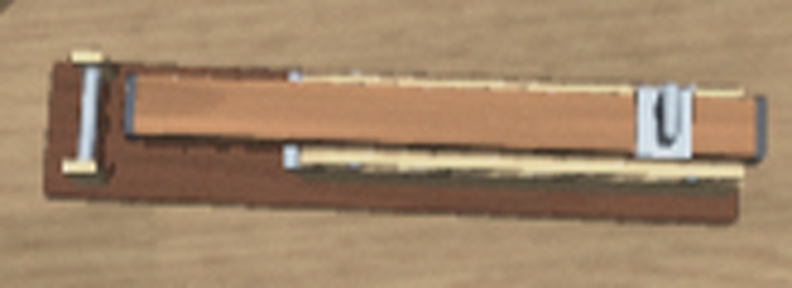

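View pics/c2.png

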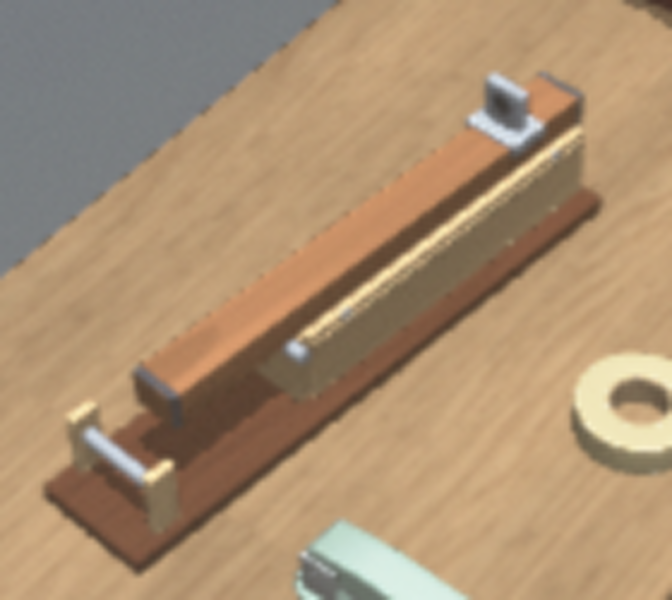

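```bash
cat >> h.py <<'E'
def cz(p,c,z,o=(200,180),k=4.8): return at_z(p,(o[0]+(c[0]+.5)/k-.5,o[1]+(c[1]+.5)/k-.5),z)
E
python3 - <<'E'
from h import *
p=cams.get_image("top"); p2=cams.get_image("scene")
P=lambda n,c,z:print(n,np.round(cz(p,c,z)*1000,1))
P("catch a",(93,66),.04);P("catch b",(86,160),.04)
P("ful a",(293,75),.048);P("ful b",(291,155),.048)
P("nose a",(128,75),.072);P("nose b",(128,134),.072)
P("tail a",(766,96),.072);P("tail b",(765,158),.072)
P("hang l",(637,122),.073);P("hang r",(691,124),.073)
P("base fl",(45,192),.01);P("base fr",(738,215),.01);P("base bl",(53,63),.01)
S=lambda n,c,z:print("S",n,np.round(cz(p2,c,z,(205,150))*1000,1))
S("ful b",(296,350),.048);S("catch b",(140,478),.04);S("catch a",(90,435),.04)
S("nose a",(137,370),.072);S("nose b",(177,402),.072);S("tail a",(540,73),.072);S("tail b",(581,96),.072)
S("saddle l b",(518,152),.0725)
for q in("mug",): 
  for p_ in(p,p2): print([ (np.round(r["xy"]),r["score"]) for r in spotter.silhouettes(p_,q)][:2])
E
```

```text
catch a [576.7 152.6  40. ]
catch b [530.3 158.   40. ]
ful a [562.3  55.7  48. ]
ful b [523.1  59.3  48. ]
nose a [562.2 131.8  72. ]
nose b [533.9 133.1  72. ]
tail a [ 528.2 -164.6   72. ]
tail b [ 498.9 -160.5   72. ]
hang l [ 520.5 -103.1   73. ]
hang r [ 517.5 -128.    73. ]
base fl [522.4 183.6  10. ]
base fr [ 483.4 -157.3   10. ]
base bl [588.1 177.   10. ]
S ful b [521.3  57.9  48. ]
S catch b [534.5 159.5  40. ]
S catch a [571.2 153.8  40. ]
S nose a [559.3 129.2  72. ]
S nose b [531.  133.3  72. ]
S tail a [ 526.6 -164.8   72. ]
S tail b [ 498.2 -161.5   72. ]
S saddle l b [ 500.  -103.7   72.5]
[(array([180., 164.]), 0.84), (array([292., 203.]), 0.25)]
[(array([173., 239.]), 0.6)]
```

The crops show the stand with catch rod at about (218,204) and the tail at (358,206). The hanger is at (338,205), and the stand axis runs 6.5° off world +y. Now I'll move behind the tail, gripper shut.

```bash
python3 -m crank '[[[0.04,-0.024,0],8],[[0.08,-0.048,0],16],[[0.12,-0.072,0],24],[[0.16,-0.096,0],31],[[0.20,-0.12,0],31],[[0.24,-0.144,0],31],[[0.28,-0.168,0],31],[[0.32,-0.192,0],31],[[0.36,-0.216,0.02],31],[[0.383,-0.229,0.04],31],[[0.383,-0.229,0.064],31],[[0.383,-0.229,0.064],31],[[0.383,-0.229,0.064],31]]' 0 10
python3 - <<'E'
from h import *
s=manip.sense(); print(s["eef_pos"],s["orientation"],s["contact_force"],s["finger_gap"])
e=np.array(s["eef_pos"])[:2]*1000-[542,57]; print(e@[.1135,.9935],e@[-.9935,.1135])
E
```

```text
time_s: 2.5
eef_pos: [0.5126, -0.2015, 0.1508]
orientation: [[0.994, -0.113, -0.001], [-0.113, -0.994, 0.0], [-0.001, -0.0, -1.0]]
contact_force: [0.3, -0.2, 0.3]
finger_gap: 0.0003
finger_force: 0.0
[ 0.512551   -0.20153029  0.15076798] [[ 9.93589637e-01 -1.13044033e-01 -8.24330456e-04]
 [-1.13043882e-01 -9.93589970e-01  2.27097344e-04]
 [-8.44718473e-04 -1.32456053e-04 -9.99999634e-01]] [ 0.31579318 -0.20303893  0.34946045] 0.00030156539489754875
-260.1923033271091 -0.08560850440218915
```

```bash
python3 -m crank '[[[0,0,0.04],0],[[0,0,0.08],0],[[0,0,0.091],0],[[0,-0.005,0.091],0],[[0,-0.010,0.091],0],[[0,-0.012,0.091],0],[[0,-0.014,0.091],0],[[0,-0.016,0.091],0],[[0,-0.018,0.091],0],[[0,-0.020,0.091],0],[[0,-0.022,0.091],0],[[0,-0.024,0.091],0],[[0,-0.026,0.091],0],[[0,-0.028,0.091],0],[[0,-0.030,0.091],0],[[0,-0.030,0.091],0]]'
cat > st.py <<'E'
from h import *
import sys
s=manip.sense(); e=np.array(s["eef_pos"])*1000-[542,57,0]
print("t",round(s["time_s"],2),"s",round(e[0]*.1135+e[1]*.9935,1),"lat",round(-e[0]*.9935+e[1]*.1135,1),"z",round(e[2],1),"F",np.round(s["contact_force"],1))
for n in sys.argv[1:]:
    p=cams.get_image(n)
    for r in sorted(spotter.silhouettes(p,"batten"),key=lambda r:-r["score"])[:1]:
        ys,xs=np.nonzero(r["mask"]); i=xs.argmin(); j=xs.argmax(); (cx,cy),_,_=cv2.minAreaRect(np.c_[xs,ys].astype(np.float32))
        vx,vy,_,_=cv2.fitLine(np.c_[xs,ys].astype(np.float32),cv2.DIST_HUBER,0,.01,.01).ravel()
        print(n,round(r["score"],2),len(xs),"x",xs.min(),xs.max(),"y",ys.min(),ys.max(),"slope",round(float(np.degrees(np.arctan2(vy,vx))),2))
E
python3 st.py scene top
```

```text
time_s: 4.1
eef_pos: [0.5162, -0.1714, 0.0596]
orientation: [[0.994, -0.113, 0.0], [-0.113, -0.994, 0.0], [0.0, -0.0, -1.0]]
contact_force: [0.4, -3.0, -0.4]
finger_gap: 0.0006
finger_force: 1.2
t 4.1 s -229.9 lat -0.3 z 59.6 F [ 0.4 -3.  -0.4]
scene 0.69 1561 x 231 325 y 167 240 slope -36.87
top 0.71 1537 x 223 355 y 196 213 slope 3.67
```

```bash
python3 -m crank '[[[0,0.004,0],0],[[0,0.004,0],0],[[0,0,0],0],[[0,-0.002,0],0],[[0,-0.004,0],0],[[0,-0.006,0],0],[[0,-0.008,0],0],[[0,-0.010,0],0],[[0,-0.012,0],0],[[0,-0.014,0],0],[[0,-0.015,0],0],[[0,-0.015,0],0],[[0,-0.011,0],0],[[0,-0.009,0],0]]' 
python3 - <<'E'
from h import *
p=cams.get_image("top"); c=p["pixels"][180:240,200:365]
cv2.imwrite("pics/c3.png",cv2.resize(c,None,fx=4.8,fy=4.8,interpolation=cv2.INTER_CUBIC))
E
python3 st.py scene top
```

```text
time_s: 5.7
eef_pos: [0.5171, -0.1626, 0.0596]
orientation: [[0.994, -0.113, -0.0], [-0.113, -0.994, 0.001], [-0.0, -0.0, -1.0]]
contact_force: [0.8, -0.8, -0.1]
finger_gap: 0.0009
finger_force: 0.0
t 5.75 s -221.3 lat -0.3 z 59.6 F [ 0.6 -0.4 -0.3]
scene 0.93 1559 x 226 320 y 169 243 slope -37.21
top 0.76 1598 x 216 349 y 196 213 slope 3.61
```

View pics/c3.png

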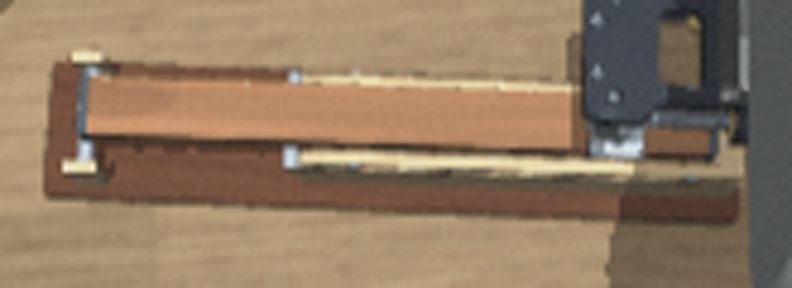

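```bash
python3 -m crank '[[[0,-0.003,0],0],[[0,-0.005,0],0],[[0,-0.007,0],0],[[0,-0.009,0],0],[[0,-0.011,0],0],[[0,-0.013,0],0],[[0,-0.015,0],0],[[0,-0.017,0],0],[[0,-0.018,0],0],[[0,-0.018,0],0],[[0,-0.014,0],0],[[0,-0.012,0],0],[[0,-0.012,0],0]]'; python3 st.py scene
python3 -m crank '[[[0,-0.003,0],0],[[0,-0.005,0],0],[[0,-0.007,0],0],[[0,-0.009,0],0],[[0,-0.011,0],0],[[0,-0.013,0],0],[[0,-0.015,0],0],[[0,-0.017,0],0],[[0,-0.017,0],0],[[0,-0.013,0],0],[[0,-0.011,0],0],[[0,-0.011,0],0]]'; python3 st.py scene top
```

```text
time_s: 7.25
eef_pos: [0.5185, -0.1508, 0.0595]
orientation: [[0.994, -0.114, -0.0], [-0.114, -0.994, 0.0], [-0.0, -0.0, -1.0]]
contact_force: [0.4, 0.1, -0.8]
finger_gap: 0.0006
finger_force: 0.0
t 7.25 s -209.2 lat -0.2 z 59.5 F [ 0.4  0.1 -0.8]
scene 0.85 1576 x 223 316 y 172 246 slope -37.21
time_s: 8.55
eef_pos: [0.5196, -0.1399, 0.0595]
orientation: [[0.994, -0.113, -0.0], [-0.113, -0.994, 0.0], [-0.0, -0.0, -1.0]]
contact_force: [0.6, -0.2, -0.8]
finger_gap: 0.0008
finger_force: 0.0
t 8.55 s -198.2 lat -0.1 z 59.5 F [ 0.6 -0.2 -0.8]
scene 0.57 1740 x 218 314 y 173 250 slope -37.47
top 0.93 1606 x 205 339 y 196 213 slope 3.19
```

```bash
python3 -m crank '[[[0,-0.003,0],0],[[0,-0.005,0],0],[[0,-0.007,0],0],[[0,-0.009,0],0],[[0,-0.010,0],0],[[0,-0.010,0],0],[[0,-0.006,0],0],[[0,-0.004,0],0],[[0,-0.004,0],0],[[0,-0.004,0],0]]' | head -1; python3 st.py scene
```

```text
time_s: 9.75
t 9.75 s -194.0 lat -0.1 z 59.5 F [-0.5 -0.3 -0.4]
scene 0.57 1697 x 218 313 y 175 250 slope -37.87
```

```bash
python3 -m crank '[[[0,-0.003,0],0],[[0,-0.005,0],0],[[0,-0.007,0],0],[[0,-0.009,0],0],[[0,-0.009,0],0],[[0,-0.005,0],0],[[0,-0.003,0],0],[[0,-0.003,0],0],[[0,-0.003,0],0]]' | head -1; python3 st.py scene
```

```text
time_s: 10.75
t 10.75 s -191.0 lat -0.2 z 59.5 F [-1.1  0.8  0.7]
scene 0.96 1726 x 216 313 y 175 252 slope -37.6
```

```bash
python3 -m crank '[[[0,-0.003,0],0],[[0,-0.005,0],0],[[0,-0.007,0],0],[[0,-0.009,0],0],[[0,-0.009,0],0],[[0,-0.005,0],0],[[0,-0.003,0],0],[[0,-0.003,0],0],[[0,-0.003,0],0]]' | head -1; python3 st.py scene
```

```text
time_s: 11.75
t 11.75 s -188.1 lat -0.2 z 59.5 F [0.  0.6 0.3]
scene 0.78 1740 x 215 312 y 175 252 slope -37.51
```

```bash
python3 - <<'E'
from h import *
# expected scene slope of top centreline: level vs tipped
p=cams.get_image("scene"); f=np.array([.542,.057]);ax=np.array([.1135,.9935])
for c in(-.018,0,.02):
  for t in(0,.1):
    q=[]
    for x in(-.15,.15):
      d=c+x; h=.061; s=d*np.cos(t); z=.061-d*np.sin(t)
      q.append(proj(p,[*(f+s*ax),z]))
    d=q[1]-q[0]; print(c,t,np.round(q,1).tolist(),np.degrees(np.arctan2(d[1],d[0])))
E
```

```text
-0.018 0 [[306.2, 179.8], [216.6, 246.5]] 143.31401830384215
-0.018 0.1 [[306.2, 175.0], [217.6, 250.2]] 139.6903763349309
0 0 [[301.5, 183.3], [210.3, 251.2]] 143.31401830384215
0 0.1 [[301.5, 179.0], [211.5, 255.4]] 139.69037633493093
0.02 0 [[296.3, 187.2], [203.2, 256.6]] 143.31401830384215
0.02 0.1 [[296.2, 183.5], [204.6, 261.2]] 139.6903763349309
```

```bash
python3 -m crank '[[[0,-0.003,0],0],[[0,-0.005,0],0],[[0,-0.007,0],0],[[0,-0.009,0],0],[[0,-0.009,0],0],[[0,-0.005,0],0],[[0,-0.003,0],0],[[0,-0.003,0],0],[[0,-0.003,0],0]]' | head -1; python3 st.py scene
```

```text
time_s: 12.8
t 12.8 s -185.1 lat -0.2 z 59.5 F [-0.6 -0.3 -0.4]
scene 0.94 1559 x 215 311 y 177 252 slope -37.61
```

```bash
python3 -m crank '[[[0,-0.003,0],0],[[0,-0.005,0],0],[[0,-0.007,0],0],[[0,-0.009,0],0],[[0,-0.009,0],0],[[0,-0.005,0],0],[[0,-0.003,0],0],[[0,-0.003,0],0],[[0,-0.003,0],0]]' | head -1; python3 st.py scene
```

```text
time_s: 13.8
t 13.8 s -182.1 lat -0.2 z 59.5 F [ 0.6 -0.8  0.2]
scene 0.87 1736 x 214 311 y 177 254 slope -37.48
```

```bash
python3 -m crank '[[[0,-0.003,0],0],[[0,-0.005,0],0],[[0,-0.007,0],0],[[0,-0.009,0],0],[[0,-0.009,0],0],[[0,-0.005,0],0],[[0,-0.003,0],0],[[0,-0.003,0],0],[[0,-0.003,0],0]]' | head -1; python3 st.py scene
```

```text
time_s: 14.8
t 14.8 s -179.1 lat -0.2 z 59.5 F [-0.6 -0.3 -0.9]
scene 0.69 1754 x 212 309 y 177 256 slope -38.14
```

```bash
python3 -m crank '[[[0,-0.003,0],0],[[0,-0.005,0],0],[[0,-0.007,0],0],[[0,-0.009,0],0],[[0,-0.009,0],0],[[0,-0.005,0],0],[[0,-0.003,0],0],[[0,-0.003,0],0],[[0,-0.003,0],0]]' | head -1; python3 st.py scene
```

```text
time_s: 15.8
t 15.8 s -176.1 lat -0.2 z 59.5 F [-0.8  0.6 -0.2]
scene 0.83 1838 x 211 308 y 174 260 slope -40.99
```

```bash
python3 - <<'E'
from h import *
p2=cams.get_image("scene");c=p2["pixels"][150:275,195:345]
cv2.imwrite("pics/c4.png",cv2.resize(c,None,fx=4.8,fy=4.8,interpolation=cv2.INTER_CUBIC))
p=cams.get_image("top"); c=p["pixels"][180:240,190:355]
cv2.imwrite("pics/c5.png",cv2.resize(c,None,fx=4.8,fy=4.8,interpolation=cv2.INTER_CUBIC))
E
python3 st.py scene
```

```text
t 16.0 s -176.0 lat -0.2 z 59.6 F [0.1 0.6 0.4]
scene 0.77 1713 x 212 308 y 174 259 slope -41.16
```

View pics/c4.png

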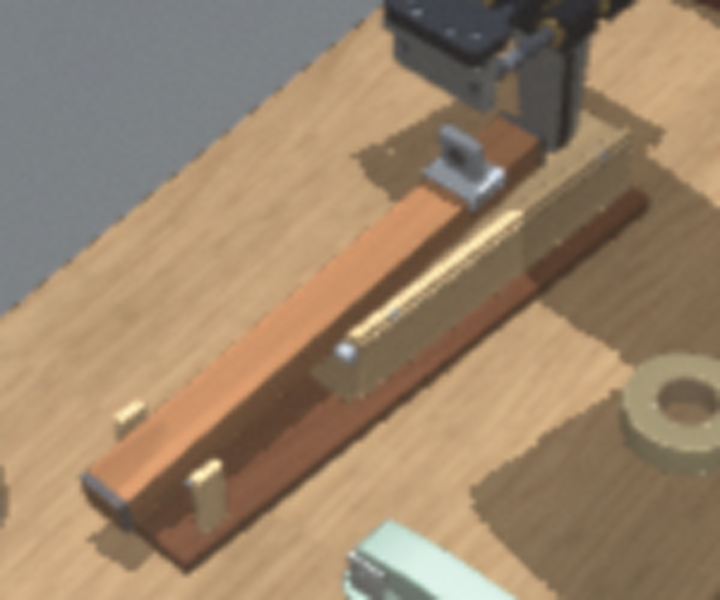

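View pics/c5.png

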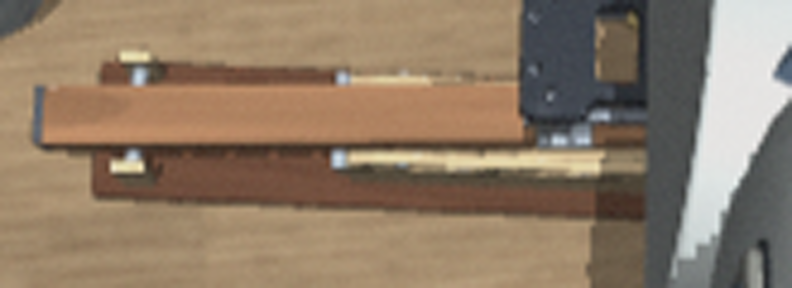

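Batten fully tipped (nose corner at about (213,250) px, past the catch rod posts). Now for the hanger: back off, rise, straddle the tab.

```bash
python3 -m crank '[[[0,0.006,0],0],[[0,0.015,0],0],[[0,0.015,-0.03],0],[[0,0.015,-0.07],0],[[0,0.0,-0.09],0],[[0,-0.04,-0.09],0],[[0,-0.067,-0.09],0],[[0,-0.067,-0.09],0],[[0,-0.067,-0.09],0],[[0,-0.067,-0.09],0]]' 33 5 ; python3 st.py
python3 - <<'E'
from h import *
p2=cams.get_image("scene")
ax=np.array([.1135,.9935])
for r in spotter.silhouettes(p2,"hanger_mid")[:2]:
    ys,xs=np.nonzero(r["mask"]);w=at_z(p2,r["xy"],.090)*1000; print(r["score"],r["xy"],xs.min(),xs.max(),ys.min(),ys.max(),(w[:2]-[542,57])@ax)
for c,z in(((470,207),.080),((503,180),.083),((445,128),.111),((480,145),.111)):
    w=cz(p2,c,z,(195,150))*1000; print((w[:2]-[542,57])@ax,(w[:2]-[542,57])@[-.9935,.1135])
E
```

```text
time_s: 17.1
eef_pos: [0.5297, -0.0524, 0.1495]
orientation: [[0.994, -0.113, -0.0], [-0.113, -0.994, -0.0], [-0.0, 0.0, -1.0]]
contact_force: [-0.0, -0.4, 0.1]
finger_gap: 0.0304
finger_force: 0.0
t 17.1 s -110.1 lat -0.2 z 149.5 F [-0.  -0.4  0.1]
0.6 [336.8, 238.3] 324 351 223 248 -44.36903603984485
0.47 [288.1, 183.6] 285 299 177 191 -102.39880243383783
-93.62181980537125 20.097132874064837
-117.33153410131135 21.10404195992087
-103.25322658012277 -5.8267283946182715
-105.55330688261782 15.618195305882436
```

```bash
python3 -m crank '[[[0,-0.003,0.02],0],[[0,-0.003,0.035],0],[[0,-0.003,0.042],0],[[0,-0.003,0.047],0],[[0,-0.003,0.051],0],[[0,-0.003,0.0545],0],[[0,-0.003,0.0545],0]]'; python3 st.py scene; python3 - <<'E'
from h import *
p2=cams.get_image("scene");c=p2["pixels"][150:275,195:345]
cv2.imwrite("pics/c6.png",cv2.resize(c,None,fx=4.8,fy=4.8,interpolation=cv2.INTER_CUBIC))
E
```

```text
time_s: 17.9
eef_pos: [0.5302, -0.0485, 0.095]
orientation: [[0.994, -0.113, -0.0], [-0.113, -0.994, 0.0], [-0.0, 0.0, -1.0]]
contact_force: [0.4, -0.1, -0.3]
finger_gap: 0.0306
finger_force: 0.0
t 17.9 s -106.1 lat -0.2 z 95.0 F [ 0.4 -0.1 -0.3]
scene 0.83 1771 x 212 308 y 175 260 slope -40.79
```

View pics/c6.png

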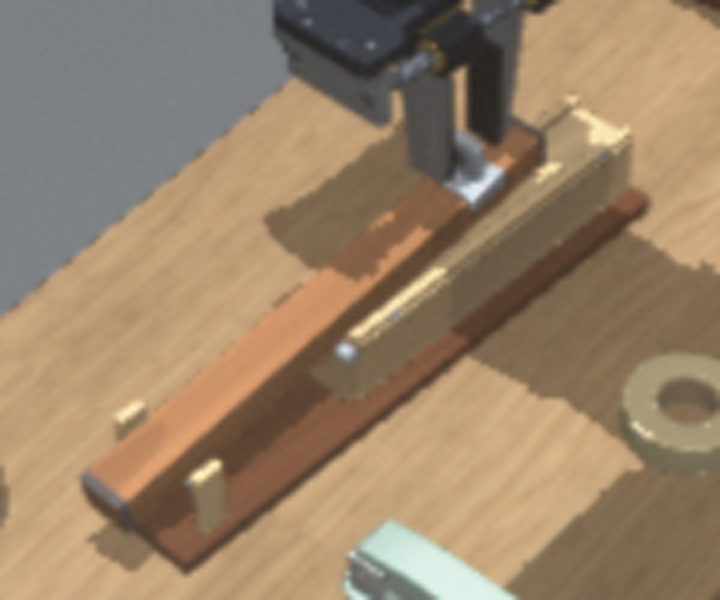

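```bash
python3 -m crank '[[[0,-0.002,0],0],[[0,-0.004,0],0],[[0,-0.006,0],0],[[0,-0.008,0],0],[[0,-0.010,0],0],[[0,-0.012,0],0],[[0,-0.014,0.0002],0],[[0,-0.016,0.0004],0],[[0,-0.018,0.0006],0],[[0,-0.020,0.0008],0],[[0,-0.022,0.001],0],[[0,-0.024,0.0012],0],[[0,-0.026,0.0014],0],[[0,-0.028,0.0016],0],[[0,-0.030,0.0018],0],[[0,-0.032,0.002],0],[[0,-0.034,0.0022],0],[[0,-0.036,0.0024],0],[[0,-0.038,0.0026],0],[[0,-0.040,0.0028],0]]'; python3 st.py scene; 
```

```text
time_s: 20.05
eef_pos: [0.5347, -0.0085, 0.0923]
orientation: [[0.994, -0.113, -0.0], [-0.113, -0.994, -0.0], [-0.0, 0.0, -1.0]]
contact_force: [-0.4, -0.1, -0.1]
finger_gap: 0.0305
finger_force: 0.3
t 20.05 s -65.9 lat -0.2 z 92.3 F [-0.4 -0.1 -0.1]
scene 0.56 1775 x 212 308 y 173 260 slope -41.31
```

```bash
python3 -m crank '[[[0,-0.002,0.0002],0],[[0,-0.004,0.0004],0],[[0,-0.006,0.0006],0],[[0,-0.008,0.0008],0],[[0,-0.010,0.001],0],[[0,-0.012,0.0012],0],[[0,-0.014,0.0014],0],[[0,-0.016,0.0016],0],[[0,-0.018,0.0018],0],[[0,-0.020,0.002],0],[[0,-0.022,0.0022],0],[[0,-0.024,0.0024],0],[[0,-0.026,0.0026],0],[[0,-0.028,0.0028],0],[[0,-0.030,0.003],0],[[0,-0.032,0.0032],0],[[0,-0.034,0.0034],0],[[0,-0.036,0.0036],0],[[0,-0.038,0.0038],0],[[0,-0.040,0.004],0]]'; python3 st.py scene
python3 -m crank '[[[0,-0.002,0.0002],0],[[0,-0.004,0.0004],0],[[0,-0.006,0.0006],0],[[0,-0.008,0.0008],0],[[0,-0.010,0.001],0],[[0,-0.012,0.0012],0],[[0,-0.014,0.0014],0],[[0,-0.016,0.0016],0],[[0,-0.018,0.0018],0],[[0,-0.020,0.002],0],[[0,-0.022,0.0022],0],[[0,-0.024,0.0024],0],[[0,-0.026,0.0026],0],[[0,-0.028,0.0028],0],[[0,-0.029,0.0029],0],[[0,-0.029,0.0029],0]]'; python3 st.py scene
```

```text
time_s: 22.15
eef_pos: [0.5392, 0.0312, 0.0883]
orientation: [[0.994, -0.113, -0.0], [-0.113, -0.994, -0.0], [-0.0, 0.0, -1.0]]
contact_force: [-0.2, -0.4, 0.1]
finger_gap: 0.0302
finger_force: 0.3
t 22.15 s -25.9 lat -0.2 z 88.3 F [-0.2 -0.4  0.1]
scene 0.82 1834 x 212 308 y 173 260 slope -41.26
time_s: 23.85
eef_pos: [0.5426, 0.0601, 0.0854]
orientation: [[0.994, -0.113, 0.0], [-0.113, -0.994, 0.0], [0.0, -0.0, -1.0]]
contact_force: [0.3, -0.3, -0.3]
finger_gap: 0.0305
finger_force: 0.0
t 23.85 s 3.1 lat -0.2 z 85.4 F [ 0.3 -0.3 -0.3]
scene 0.62 1672 x 213 307 y 175 258 slope -41.08
```

```bash
python3 -m crank '[[[0,0.004,0],0],[[0,0.010,0],0],[[0,0.010,-0.02],0],[[0,0.010,-0.06],0],[[0,0.05,-0.08],0],[[0,0.10,-0.08],0],[[0,0.15,-0.08],0],[[0,0.20,-0.08],0],[[0,0.20,-0.08],0],[[0,0.20,-0.08],0]]'; python3 - <<'E'
from h import *
p2=cams.get_image("scene");c=p2["pixels"][160:260,205:305]
a=cv2.resize(c,None,fx=6,fy=6,interpolation=cv2.INTER_CUBIC)
p=cams.get_image("top"); c=p["pixels"][185:235,230:300]
b=cv2.resize(c,None,fx=6,fy=6,interpolation=cv2.INTER_CUBIC)
o=np.zeros((600,800,3),np.uint8)
# scene crop 420 wide region u225-275
c=p2["pixels"][170:250,235:298]; a=cv2.resize(c,None,fx=6,fy=6,interpolation=cv2.INTER_CUBIC); o[:480,:378]=a
o[:300,380:800]=b
cv2.imwrite("pics/c7.png",o)
E
python3 st.py scene
```

```text
time_s: 24.95
eef_pos: [0.5194, -0.1401, 0.1653]
orientation: [[0.993, -0.116, -0.0], [-0.116, -0.993, 0.0], [-0.0, -0.0, -1.0]]
contact_force: [-0.6, 0.4, 0.3]
finger_gap: 0.0303
finger_force: 0.0
t 25.05 s -196.5 lat -0.1 z 165.3 F [-0.5 -0.1  0.8]
scene 0.72 1830 x 212 308 y 174 260 slope -41.1
```

View pics/c7.png

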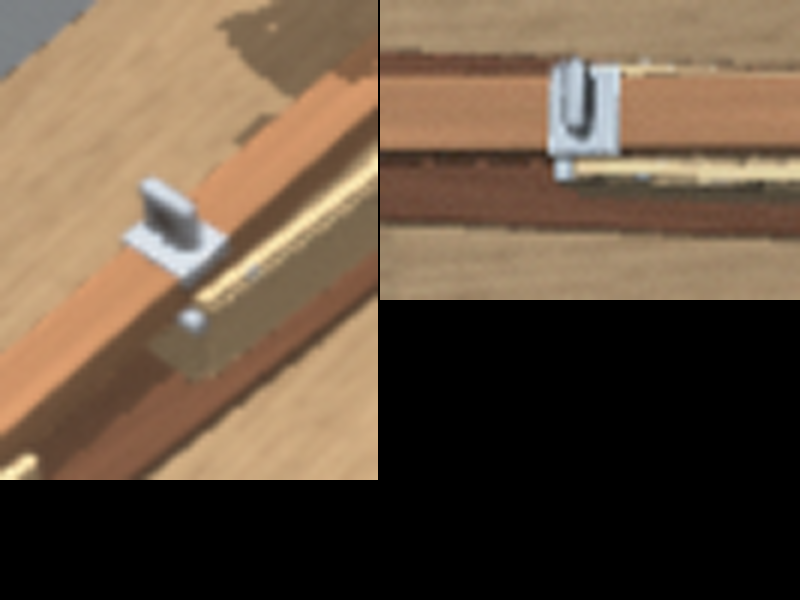

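```bash
python3 - <<'E'
from h import *
p2=cams.get_image("scene");p=cams.get_image("top");ax=np.array([.1135,.9935]);ay=np.array([-.9935,.1135])
def show(n,p,c,z,o):
    w=(cz(p,c,z,o,6)*1000)[:2]-[542,57]; print(n,np.round([w@ax,w@ay],1))
T=(230,185)
for n,c,z in(("rod",(185,169),.049),("BL",(173,65),.0745),("BR",(241,68),.0745),("FL",(169,155),.0745),("FR",(239,155),.0745),("tabtopL",(185,60),.101),("tabtopR",(203,60),.101)):show("top "+n,p,c,z,T)
S=(235,170)
for n,c,z in(("rod top",(191,316),.049),("saddle L",(122,237),.0745),("saddle N",(188,274),.0745),("saddle R",(229,243),.0745),("tabtop a",(142,181),.101),("tabtop b",(190,217),.101)):show("scene "+n,p2,c,z,S)
E
```

```text
top rod [-0.4 21.2]
top BL [  4.2 -12.9]
top BR [-21.2 -12.6]
top FL [ 4.1 21.4]
top FR [-21.8  20.6]
top tabtopL [-1.9 -8.2]
top tabtopR [-8.4 -8.4]
scene rod top [-1.7 21. ]
scene saddle L [  2.9 -11. ]
scene saddle N [-0.3 22. ]
scene saddle R [-23.  22.]
scene tabtop a [-6.1 -7.2]
scene tabtop b [-4.6 20.1]
```

```bash
python3 -m crank '[[[0,-0.05,0],0],[[0,-0.10,0],0],[[0,-0.15,0],0],[[0,-0.19,0],0],[[0,-0.19,0],0],[[0,-0.19,0.03],0],[[0,-0.19,0.05],0],[[0,-0.19,0.065],0],[[0,-0.19,0.075],0],[[0,-0.19,0.08],0],[[0,-0.19,0.08],0],[[0,-0.192,0.08],0],[[0,-0.194,0.08],0],[[0,-0.196,0.08],0],[[0,-0.198,0.08],0],[[0,-0.2,0.08],0],[[0,-0.202,0.0802],0],[[0,-0.204,0.0804],0],[[0,-0.206,0.0806],0],[[0,-0.2076,0.0808],0]]'
python3 -m crank '[[[0,-0.001,0],0],[[0,-0.001,0],0],[[0,-0.001,0],0]]'; python3 st.py scene
```

```text
time_s: 27.25
eef_pos: [0.5434, 0.0676, 0.0846]
orientation: [[0.994, -0.113, -0.0], [-0.113, -0.994, -0.0], [-0.0, 0.0, -1.0]]
contact_force: [-0.5, -0.5, 0.0]
finger_gap: 0.0303
finger_force: 0.3
time_s: 27.55
eef_pos: [0.5434, 0.0685, 0.0846]
orientation: [[0.994, -0.113, -0.0], [-0.113, -0.994, 0.0], [-0.0, -0.0, -1.0]]
contact_force: [-0.2, 0.2, 0.1]
finger_gap: 0.0304
finger_force: 0.0
t 27.55 s 11.6 lat -0.1 z 84.6 F [-0.2  0.2  0.1]
scene 0.66 1767 x 212 308 y 174 260 slope -41.17
```

Release, leave, and verify.

```bash
python3 -m crank '[[[0,0.004,0],0],[[0,0.010,0],0],[[0,0.010,-0.02],0],[[0,0.010,-0.06],0],[[0,0.05,-0.08],0],[[0,0.10,-0.08],0],[[0,0.15,-0.08],0],[[0,0.20,-0.08],0],[[0,0.20,-0.08],0],[[0,0.20,-0.08],0]]'|head -1; python3 - <<'E'
from h import *
p2=cams.get_image("scene"); p=cams.get_image("top")
o=np.zeros((600,800,3),np.uint8)
o[:480,:378]=cv2.resize(p2["pixels"][170:250,235:298],None,fx=6,fy=6,interpolation=cv2.INTER_CUBIC)
o[:300,380:800]=cv2.resize(p["pixels"][185:235,230:300],None,fx=6,fy=6,interpolation=cv2.INTER_CUBIC)
cv2.imwrite("pics/c8.png",o)
E
python3 st.py scene top
```

```text
time_s: 28.65
t 28.75 s -187.9 lat -0.1 z 164.5 F [ 0.5 -0.2 -0.2]
scene 0.94 1742 x 212 308 y 174 260 slope -41.18
top 0.72 1945 x 197 330 y 195 212 slope -0.06
```

View pics/c8.png

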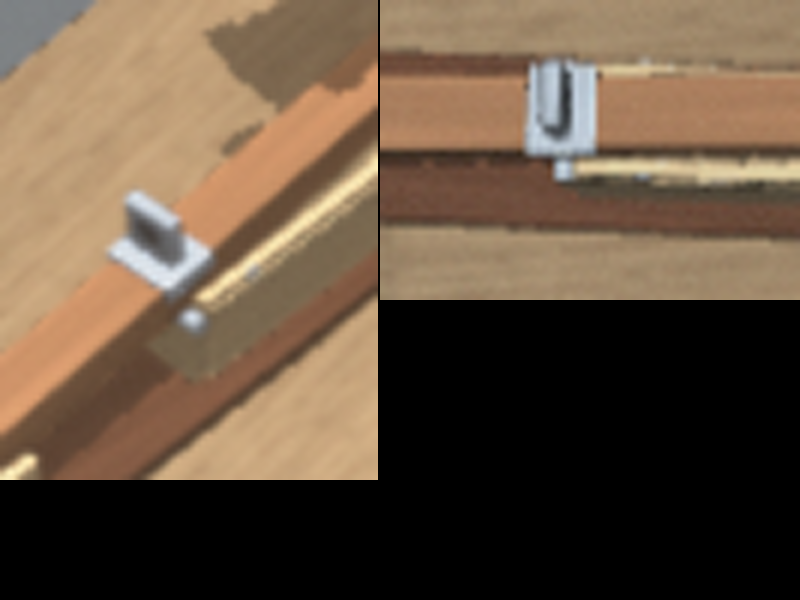

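The saddle's front edge spans 525–598, with its middle at about 561. The fulcrum rod end is at 565, and parallax accounts for about 4 px, so the hanger is aligned to well under 1 mm. The batten is still tipped.

```bash
python3 -c "
from workcell import manip; print(manip.close_job())"
```

```text
the job is handed in; nothing more can be done
None
```

The job is handed in: the batten lies tipped on the catch rod, at most about 3 mm past its balance point. By the camera images, the hanger's middle stands within about 1 mm of straight above the fulcrum rod. The mug, stapler and tape roll were not touched, the robot is clear of everything, and the clock read about 29 s of the 72 s allowed.

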